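# Set the leak tester and hold the injector adapter sleeve home

### The arm

A 7-joint arm with a two-finger parallel gripper is mounted at the origin on the work surface. World frame = base frame: x ahead of the robot, y to its left, z up, the work surface at z = 0. Lengths are in mm, angles in rad, forces in N, time in s.
With the tool pointing down it reaches from about 350 to 900 mm from the base axis. Payload 19.9 kg.
Tool frame: the origin (TCP) lies at the very end of the fingers, on their centre line; the grasp point (between the pads) lies 19 mm behind it; z points along the fingers, y is the line along which they close (so a half turn about z gives the same grasp; the last joint's range is limited). The gripper opens to 85 mm and grips with 20 to 120 N. Pads are 22 mm wide; open, the fingers measure 114 mm over their backs; the gripper's body (76 mm by 85 mm) begins 54 mm behind the grasp point. The pads swing forward as they close: fully open they stand 13 mm farther back than shut.
Start: joints at [1.075, 0.417, -0.01, 1.614, 0.005, 1.111, -0.053], TCP at [273.982, -561.725, 231.26] pointing down, gripper open.
Joint ranges: [-2.81, 2.81], [-0.39, 2.02], [-1.27, 1.25], [0.06, 2.57], [-1.19, 4.33], [0.19, 2], [-2.82, 2.82]. Speed limits (rad/s): [1.89, 1.89, 2.39, 2.39, 3.01, 3.01, 3.01].

### API

Orientations are given as a 3x3 rotation matrix whose columns are the frame's x, y, z axes.
In Python, from cell import state, snapshot, calibration, manip gives the robot as it stands.
- The arm moves only by the tool step_arm, never from a script. Its argument "series" is a list of rows, each a list of 3 entries, a list of its own where there are three numbers: the shift along the tool's x, y, z in units of 40 mm (1.0 is 40 mm), then the turn about the tool's z in units of 5 degrees (1.0 is 5 degrees), then the opening, from 0 (shut) to 1 (fully open). A call has 1 to 8 rows; each row shifts and turns the commanded pose from where the row before left it, along the tool's axes as they then stand; what a row does not reach is not made up. A row lasts 1/12 s, in which the tool goes at most 41.7 mm and 7.16 degrees, less where a joint would pass 70% of its speed; a pose out of reach is approached as far as the arm can. A call is refused whole if a number of a shift passes 1 or a number of a turn 1, either way. A call with a gripper value outside its range is refused whole. The fingers move at their own pace and stop on an object; "newtons" is the grip in N (left out, the last holds). Time passes only in rows, so rows that do not move let the fingers close. It gives the time, the measured TCP pose, the force, the opening and the grip force at its end, in the units of the state.
- state(): the state, without advancing time (a new reading comes with each control period).
- snapshot(name): name is "scene" or "top"; returns the picture (480x640x3 uint8, red, green, blue); there is no depth.
- calibration(name): a dict with "camera_matrix" (3x3 intrinsics, pixels), "extrinsics" (4x4, takes a point from world to camera coordinates). Camera axes: x right, y up, looking along -z (the intrinsics and any distortion apply to the point x, -y, -z); pixel columns grow to the right and rows downward; lengths in mm; the calibration is good to about 2 mm. A picture is of the moment at which its call begins. calibration takes no time and is no camera call.
- manip.job_done(): hands the job in; it is judged then, once.
The state is a dict: "t": time; "joints": joint angles; "joint_vel": joint speeds; "joint_efforts": joint torques, N m; "tool_pos": TCP position; "tool_rot": TCP orientation; "force": force on the tool from outside, world axes, zero at the start; "torque": the same for the moment, N m; "opening": finger opening in mm; "finger_force": force on a finger pad.
Only numpy, scipy, OpenCV 4.12 (cv2) and the standard library are available. Lean on these libraries where they do the work, as an engineer would, in place of code of your own. Each camera call takes 0.05 s, during which the arm holds its last target. There are 200 camera calls.

### The job

An injector stands clamped nozzle-up in the leak-test stand, with the knurled adapter sleeve slipped over its nozzle but only resting on the cross-pin hidden inside. Turn the stand's selector knob until it sits at the four-dot mark; then turn the sleeve by feel until its hidden keyways drop over the pin, push it fully home against the sprung seal, and finish while still holding it pushed home: do not let go. Leave the loose parts on the bench alone.

Things in the scene. Friction and masses are not known exactly. Their poses are not given: they have to be found in the camera images.
- stand: leak-test stand, fixed: grey base plate 230 x 300 x 12 mm with the injector in its V-block at [0, 85] mm and the selector on its 62 mm high valve block at [0, -85] mm in this frame. Origin on the bench midway between the two axes, z up, x away from the operator. Toggle clamp on the injector's +x side, handle reaching 180 mm out, 113 mm high; a flush gauge at [86, -85] mm.
- selector (a joint): selector angle in rad, growing clockwise seen from above. A sprung detent catches it at 0 (one dot), 0.524 (two dots), 1.047 (three), 1.571 (four) and 2.094 (five); let go between two marks, it snaps to the nearer. About 0.1 N m turns it past a detent; stops lie 0.12 rad beyond the end marks. It starts at one, two or three dots.
- selector_grip (a point): point on the selector's vertical axis at the height to grip, 89.5 mm above the bench, turning with it. The knob is a black bar 12 mm wide, 42 mm long, 30 mm tall on a disc 42 mm across; bar top 8 mm above this point, disc top 22 mm and dial plate 26 mm below. x points along the bar to its narrow, white-lined pointer end. Marks: one to five black dots, clockwise, on the white dial.
- sleeve: knurled purple anodised adapter sleeve, a cap closed at the top, 42 mm in diameter, 72 mm tall, about 0.18 kg, loose on the nozzle. Origin: centre of its underside; z up. A slim 14 mm nipple stands on top. Its bore slides on the nozzle nut with 0.6 mm play all round; two opposite keyways 8.5 mm wide run up the bore along this body's +x and -x. Starts resting on the pin, 12 mm above home.
- sleeve_head (a point): point on the sleeve's axis 54 mm above its underside (18 mm below its flat top), a good height to grip; fixed in the sleeve. The knurled head is the top 28 mm. It is clear all round and above; everything of the stand lies below the sleeve's underside. The oiled sleeve turns and slides easily while upright.
- seat (a point): point on the injector's vertical axis on its flange top, 118 mm above the bench: the sleeve's origin lies here when home. Axes as the stand's. The hidden cross-pin (4 mm thick, 32 mm long) lies level through this axis 22 mm higher, at any heading: the injector is clamped at any rotation. So the sleeve needs up to half a turn one way; a keyway catches within about 0.14 rad of the pin.
- seal (a joint): travel in m of the sprung rubber seal ring in the flange, which the sleeve's rim meets after dropping 8 mm freely: 0 untouched (4 mm proud), 0.004 flush, sleeve home. It pushes up with 4.5 N at 0 and about 12 N at 0.004; let go, it lifts the sleeve again by about 4 mm.
- hollow_bolt: steel hollow bolt standing on its hex head, 22 mm across, 33 mm tall; origin at the centre of its underside. Not part of the job.
- spacer: white ceramic spacer ring, 30 mm outside, 18 mm tall; origin at the centre of its underside. Not part of the job.
- spanner: chrome ring spanner lying flat, 187 mm long, 10 mm thick; origin under its middle, x along it. Not part of the job.
- boot: grey rubber nozzle boot standing on its wide end, 28 mm across, 36 mm tall; origin at the centre of its underside. Not part of the job.
Mind the look-alikes: they are no part of the job. Leave any orange or turquoise look-alike of the sleeve alone.

How it is judged:
By the outcome, as a careful person would: the job done as asked, in the order asked, and still so for the second after the job is handed in, while the arm keeps its last pose, push and grip.
It also fails if it takes over 64 s, if anything falls off the work surface, if the arm or the gripper's body presses on something with over 40 N, if the wrist force passes 120 N, or if a joint passes its speed limit or range.

## Working session

There is one attempt and no reset: what is moved stays moved. The work goes in short steps, Python scripts to look and compute and a tool call to move; the robot and the scene stay as the last step left them, time stands still between calls to the robot, and variables do not carry over. Pictures are saved under pics/ and viewed, at most 10 in all, crops included, and the job is handed in when it is done.

Besides the shell and the picture viewer there is one more tool, called after ">>>" as a command line: name --argument value ..., lists and objects as JSON in quotes. step_arm: Moves the arm, as the interface text tells. Its arguments: {"type":"object","properties":{"series":{"type":"array","items":{"type":"array"}},"newtons":{"type":"number"}},"required":["series"]}

```bash
mkdir -p pics; python3 - <<'E'
from cell import state,snapshot,calibration
import cv2,numpy as np
np.set_printoptions(precision=4,suppress=True)
for n in("scene","top"):
    cv2.imwrite(f"pics/{n}0.png",snapshot(n)[:,:,::-1]); c=calibration(n); print(n,{k:np.array(v) if not isinstance(v,str) else v for k,v in c.items()})
s=state();print(s)
E
```

```text
scene {'camera_matrix': array([[584.2959,   0.    , 312.3115],
       [  0.    , 584.2959, 232.1777],
       [  0.    ,   0.    ,   1.    ]]), 'extrinsics': array([[   -0.7863,     0.6178,    -0.0054,   416.6142],
       [   -0.5105,    -0.6446,     0.5691,   226.3509],
       [    0.3481,     0.4502,     0.8222, -1170.0494],
       [    0.    ,     0.    ,     0.    ,     1.    ]])}
top {'camera_matrix': array([[482.8067,   0.    , 315.9609],
       [  0.    , 482.8067, 231.1937],
       [  0.    ,   0.    ,   1.    ]]), 'extrinsics': array([[  -0.0285,   -0.9996,    0.0042,   27.7477],
       [   0.9748,   -0.0269,    0.2214, -551.9955],
       [  -0.2212,    0.0104,    0.9752, -791.7917],
       [   0.    ,    0.    ,    0.    ,    1.    ]])}
{'t': 0.1, 'joints': array([ 1.0755,  0.4179, -0.0103,  1.6141,  0.0047,  1.1107, -0.053 ]), 'joint_vel': array([-0.0001, -0.0001, -0.0007, -0.0009,  0.0003,  0.0006,  0.0017]), 'joint_efforts': array([  0.001 , -86.5815,   0.6802, -43.5637,   0.0191,   0.005 ,
         0.    ]), 'tool_pos': array([ 273.8497, -561.4664,  230.7245]), 'tool_rot': array([[ 0.8988,  0.4384, -0.0006],
       [ 0.4384, -0.8988,  0.001 ],
       [-0.0001, -0.0011, -1.    ]]), 'force': array([ 0.1713, -0.2594,  0.8997]), 'torque': array([-0.0151,  0.005 ,  0.0029]), 'finger_force': 0.0, 'opening': 85.12491930616982}
```

View pics/scene0.png

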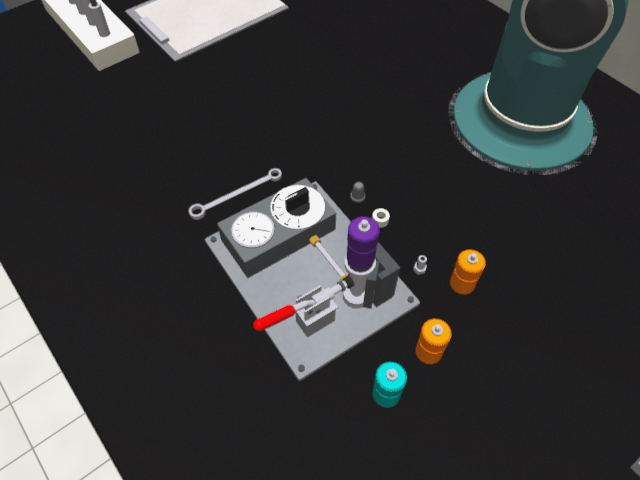

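View pics/top0.png

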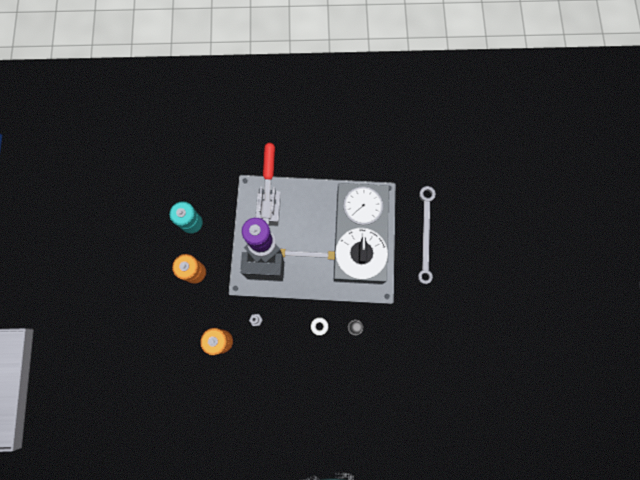

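The sleeve is the purple part at top (257,232) and scene (363,240). Three things could be mistaken for it: turquoise at top (182,212), and orange at (186,267) and (213,342). The selector is the dial with the black bar at top (361,253), not the gauge at (363,205). I'll measure both and check them in one close crop.

```bash
cat > h.py <<'E'
import cv2,numpy as np
from cell import state,snapshot,calibration
np.set_printoptions(precision=3,suppress=True)
def ray(n,uv):
    c=calibration(n);K=np.array(c["camera_matrix"]);E=np.array(c["extrinsics"])
    d=np.linalg.solve(K,[uv[0],uv[1],1.]);d=E[:3,:3].T@(d*[1,-1,-1]);return -E[:3,:3].T@E[:3,3],d
def onz(n,uv,z):
    o,d=ray(n,uv);return o+d*(z-o[2])/d[2]
def proj(n,p):
    c=calibration(n);q=(np.array(c["extrinsics"])@[*p,1])[:3]*[1,-1,-1];q=np.array(c["camera_matrix"])@q;return q[:2]/q[2]
def cross(a,b):  # two (name,uv)
    (o1,d1),(o2,d2)=ray(*a),ray(*b);t=np.linalg.lstsq(np.c_[d1,-d2],o2-o1,rcond=None)[0]
    p,q=o1+t[0]*d1,o2+t[1]*d2;return (p+q)/2,np.linalg.norm(p-q)
def blob(m):
    return sorted(cv2.findContours(m.astype(np.uint8),0,cv2.CHAIN_APPROX_NONE)[0],key=cv2.contourArea)[::-1]
E
python3 - <<'E'
from h import *
im={n:cv2.imread(f"pics/{n}0.png") for n in("scene","top")}
for n,b in im.items():
    hsv=cv2.cvtColor(b,cv2.COLOR_BGR2HSV)
    c=blob((abs(hsv[:,:,0].astype(int)-137)<14)&(hsv[:,:,1]>120)&(hsv[:,:,2]>40))[0];print(n,"purple",cv2.boundingRect(c),cv2.minAreaRect(c))
    w=(hsv[:,:,2]>200)&(hsv[:,:,1]<40)
    for c in blob(w)[:6]:
        if 300<cv2.contourArea(c)<4000:
            e=cv2.fitEllipse(cv2.convexHull(c));print(n,"white",e,onz(n,e[0],63.5))
    g=(hsv[:,:,2]>85)&(hsv[:,:,2]<215)&(hsv[:,:,1]<60)
    for c in blob(g)[:4]:
        r=cv2.minAreaRect(c);print(n,"grey",r)
        if n=="top" and 5000<cv2.contourArea(c)<30000: print([onz(n,p,12) for p in cv2.boxPoints(r)])
a=cv2.resize(im["top"][220:285,325:400],None,fx=7,fy=7,interpolation=3);b=cv2.resize(im["scene"][180:280,260:400],None,fx=4,fy=4,interpolation=3)
o=np.zeros((860,560,3),np.uint8);o[:455,:525]=a;o[455:855]=b
o=np.zeros((455,800,3),np.uint8);o[:455,:525]=a;t=cv2.resize(im["top"][205:270,235:285],None,fx=5.4,fy=5.4,interpolation=3);o[:351,526:526+270]=t
cv2.imwrite("pics/crop1.png",o)
E
```

```text
scene purple (347, 216, 33, 53) ((363.01904296875, 242.04244995117188), (31.181276321411133, 52.2879638671875), 2.385944128036499)
scene white ((86.71951293945312, 23.462907791137695), (51.22727966308594, 90.61310577392578), 108.40902709960938) [ 566.498 -734.875   63.5  ]
scene white ((297.3265686035156, 206.42755126953125), (43.184226989746094, 54.29312515258789), 86.49205017089844) [510.989 -63.654  63.5  ]
scene white ((9.099491119384766, 436.20166015625), (47.10847854614258, 66.09075164794922), 26.396976470947266) [1031.015    1.498   63.5  ]
scene white ((252.287841796875, 228.91250610351562), (33.763633728027344, 41.83426284790039), 80.87384033203125) [595.591 -72.603  63.5  ]
scene grey ((311.09844970703125, 267.63543701171875), (179.58267211914062, 146.64967346191406), 56.113040924072266)
scene grey ((16.81786346435547, 395.4027099609375), (248.94363403320312, 102.5583724975586), 60.59280776977539)
scene grey ((618.0, 46.5), (93.0, 42.0), 90.0)
scene grey ((84.52949523925781, 40.06702423095703), (108.31966400146484, 45.305782318115234), 21.250505447387695)
top purple (242, 2
[... 735 characters left out ...]
84381866455078) [973.219 471.488  63.5  ]
top white ((465.0449523925781, 20.813610076904297), (42.40202331542969, 46.899192810058594), 147.22621154785156) [ 967.005 -292.028   63.5  ]
top grey ((319.5, 29.5), (59.0, 639.0), 90.0)
top grey ((313.761962890625, 238.64163208007812), (164.7578582763672, 121.04605102539062), 2.935673475265503)
[array([449.59 , 174.251,  12.   ]), array([681.013, 165.024,  12.   ]), array([ 655.414, -150.574,   12.   ]), array([ 425.959, -123.989,   12.   ])]
top grey ((15.999998092651367, 389.4999694824219), (31.999996185302734, 122.99998474121094), 0.0)
top grey ((426.4878234863281, 234.51161193847656), (15.090959548950195, 97.11531829833984), 1.3639274835586548)
```

View pics/crop1.png

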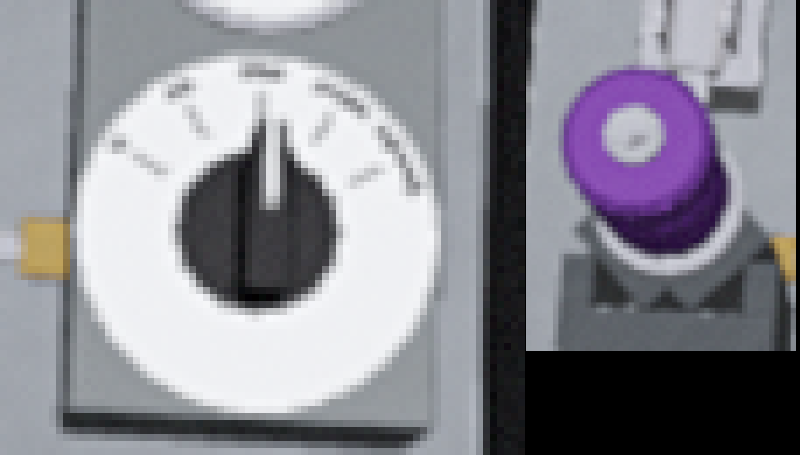

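The crop confirms the plain purple sleeve in the stand. The selector's pointer is at the middle mark, three dots (crop 262,72), and four dots is the next mark clockwise at (345,95), so it needs +30°. Next I'll refine the axes.

```bash
cat >> h.py <<'E'
def rel(p,heading_y=None):
    s=state();R=s["tool_rot"];d=np.array(p)-s["tool_pos"];print("units",R.T@d/40,"pos",s["tool_pos"],"yheading",np.degrees(np.arctan2(R[1,1],R[0,1])),"q",s["joints"])
E
python3 - <<'E'
from h import *
t=cv2.imread("pics/top0.png");hsv=cv2.cvtColor(t,cv2.COLOR_BGR2HSV)
w=(hsv[:,:,2]>190)&(hsv[:,:,1]<40)
P={}
for c in blob(w):
    if 600<cv2.contourArea(c)<4000:
        e=cv2.fitEllipse(cv2.convexHull(c));
        if 330<e[0][0]<400: print(e,onz("top",e[0],63))
# sleeve: bright top disc by brightness
m=(abs(hsv[:,:,0].astype(int)-137)<14)&(hsv[:,:,1]>100)&(hsv[:,:,2]>120)
c=blob(m)[0];e=cv2.fitEllipse(cv2.convexHull(c));print("sleevetop",e,onz("top",e[0],202))
s=cv2.imread("pics/scene0.png");hs=cv2.cvtColor(s,cv2.COLOR_BGR2HSV)
m2=(abs(hs[:,:,0].astype(int)-137)<14)&(hs[:,:,1]>120)&(hs[:,:,2]>115)
c=blob(m2)[0];e2=cv2.fitEllipse(cv2.convexHull(c));print("scene",e2,onz("scene",e2[0],202),cross(("top",e[0]),("scene",e2[0])))
# nipple
for n,h,x0,x1,y0,y1 in(("top",hsv,245,270,222,242),("scene",hs,355,375,216,236)):
    q=np.zeros(h.shape[:2],bool);q[y0:y1,x0:x1]=(h[y0:y1,x0:x1,1]<70)
    c=blob(q)[0];e3=cv2.fitEllipse(cv2.convexHull(c));print(n,"nip",e3,onz(n,e3[0],212))
# sleeve lower edge circle of white flange etc: pointer line
g=cv2.cvtColor(t,cv2.COLOR_BGR2GRAY);print(g[232:262,350:376:2])
E
```

```text
((361.246826171875, 252.8922882080078), (50.908897399902344, 52.29065704345703), 119.19867706298828) [511.219 -65.762  63.   ]
((386.4616394042969, 21.536460876464844), (38.65211868286133, 87.8547134399414), 175.76605224609375) [ 969.678 -137.862   63.   ]
((347.4384765625, 20.858665466308594), (41.276466369628906, 57.73999786376953), 176.25308227539062) [973.133 -61.444  63.   ]
((362.78192138671875, 204.94322204589844), (36.02231979370117, 37.82429504394531), 105.22126770019531) [598.099 -72.796  63.   ]
sleevetop ((255.1742706298828, 230.71774291992188), (26.68885612487793, 27.525583267211914), 57.077415466308594) [523.938 103.049 202.   ]
scene ((363.3435974121094, 228.8995819091797), (24.63258171081543, 30.667654037475586), 95.93246459960938) [526.038 106.194 202.   ] (array([524.45 , 103.919, 198.247]), np.float64(1.1088476782093535))
top nip ((254.37869262695312, 229.3612060546875), (10.427027702331543, 11.337642669677734), 110.88346099853516) [523.673 103.017 212.   ]
scene nip ((363.84124755859375, 225.89991760253906), (11.34602165222168, 12.278068542480469), 176.73120117187
[... 979 characters left out ...]
64  48  37 105 137  44  57  54 136 245]
 [176  51  62  64  48  38  61  68  47  60  57  93 246]
 [160  57  59  61  47  43  60  58  54  63  57  89 244]
 [121  57  59  59  44  42  59  59  49  60  58  75 231]
 [136  59  58  62  43  44  64  60  52  61  60  64 228]
 [151  57  62  62  42  46  63  60  54  62  61  83 239]
 [188  52  64  62  47  48  60  62  52  64  57 101 247]
 [209  51  62  65  40  47  65  58  49  65  58 117 245]
 [213  54  64  64  45  49  60  63  53  61  57 145 243]
 [228 101  58  62  47  50  64  62  52  61  55 201 243]
 [244 172  55  61  40  54  61  63  52  60  89 234 242]
 [244 216  65  64  37  43  60  55  52  53 148 245 241]
 [241 236 154  56  35  16  23  28  44  83 203 244 241]]
```

>>> step_arm --series '[[[0.6, -0.48, 0], [0], [0.6]], [[0.68, -0.54, 0], [0], [0.6]], [[0.68, -0.54, 0], [0], [0.6]], [[0.68, -0.54, 0], [0], [0.6]], [[0.68, -0.54, 0], [0], [0.6]], [[0.68, -0.54, 0], [0], [0.6]], [[0.68, -0.54, 0], [0], [0.6]], [[0.68, -0.54, 0], [0], [0.6]]]'

```text
invalid input
```

>>> step_arm --series '[[[0.68, -0.54, 0], [0], [0.6]], [[0.68, -0.54, 0], [0], [0.6]], [[0.68, -0.54, 0], [0], [0.6]], [[0.68, -0.54, 0], [0], [0.6]], [[0.68, -0.54, 0], [0], [0.6]], [[0.68, -0.54, 0], [0], [0.6]], [[0.68, -0.54, 0], [0], [0.6]], [[0.4, -0.3, 0], [0], [0.6]]]'

```text
invalid input
```

>>> step_arm --series '[[[0, 0, 0], [1], [0.6]], [[0, 0, 0], [1], [0.6]], [[0, 0, 0], [1], [0.6]], [[0, 0, 0], [1], [0.6]], [[0, 0, 0], [1], [0.6]], [[0, 0, 0], [1], [0.6]], [[0, 0, 0], [0.14], [0.6]], [[0, 0, 0], [0], [0.6]]]'

```text
invalid input
```

```bash
python3 - <<'E'
from h import *
rel((511.1,-64.7,73))
E
```

```text
units [10.775 -8.558  3.952] pos [ 273.85  -561.466  230.725] yheading -64.00001849580175 q [ 1.075  0.418 -0.01   1.614  0.005  1.111 -0.053]
```

>>> step_arm --series '[[[0.6, -0.48, 0], 0, 0.6], [[0.68, -0.54, 0], 0, 0.6], [[0.68, -0.54, 0], 0, 0.6], [[0.68, -0.54, 0], 0, 0.6], [[0.68, -0.54, 0], 0, 0.6], [[0.68, -0.54, 0], 0, 0.6], [[0.68, -0.54, 0], 0, 0.6], [[0.68, -0.54, 0], 0, 0.6]]'

```text
t: 0.77
tool_pos: [392.3, -312.9, 231.2]
tool_rot: [[0.899, 0.438, -0.0], [0.438, -0.899, 0.0], [-0.0, -0.0, -1.0]]
force: [1.1, -1.2, 0.1]
opening: 51.0
finger_force: 0.0
```

>>> step_arm --series '[[[0.68, -0.54, 0], 0, 0.6], [[0.68, -0.54, 0], 0, 0.6], [[0.68, -0.54, 0], 0, 0.6], [[0.68, -0.54, 0], 0, 0.6], [[0.68, -0.54, 0], 0, 0.6], [[0.68, -0.54, 0], 0, 0.6], [[0.68, -0.54, 0], 0, 0.6], [[0.6, -0.48, 0], 0, 0.6]]'

```text
t: 1.43
tool_pos: [510.4, -65.2, 231.2]
tool_rot: [[0.898, 0.439, -0.0], [0.439, -0.898, 0.0], [-0.0, -0.0, -1.0]]
force: [1.7, -1.1, 0.2]
opening: 51.5
finger_force: 0.0
```

>>> step_arm --series '[[[0, 0, 0], 1, 0.6], [[0, 0, 0], 1, 0.6], [[0, 0, 0], 1, 0.6], [[0, 0, 0], 1, 0.6], [[0, 0, 0], 1, 0.6], [[0, 0, 0], 1, 0.6], [[0, 0, 0], 0.14, 0.6], [[0, 0, 0], 0, 0.6]]'

```text
t: 2.1
tool_pos: [509.9, -67.4, 231.1]
tool_rot: [[0.997, -0.08, -0.0], [-0.08, -0.997, 0.0], [-0.0, -0.0, -1.0]]
force: [-0.5, -0.1, -0.1]
opening: 51.2
finger_force: 0.0
```

```bash
python3 - <<'E'
from h import *
rel((511.1,-64.7,73))
E
```

```text
units [ 0.027 -0.069  3.953] pos [509.864 -67.359 231.134] yheading -94.60425747326488 q [ 0.302  0.231 -0.266  1.879  0.07   1.041 -1.643]
```

>>> step_arm --series '[[[0.03, -0.07, 0.6], 0, 0.6], [[0, 0, 0.7], 0, 0.6], [[0, 0, 0.7], 0, 0.6], [[0, 0, 0.6], 0, 0.6], [[0, 0, 0.5], 0, 0.6], [[0, 0, 0.4], 0, 0.6], [[0, 0, 0.3], 0, 0.6], [[0, 0, 0.15], 0, 0.6]]'

```text
t: 2.77
tool_pos: [510.6, -64.6, 71.7]
tool_rot: [[0.997, -0.079, -0.002], [-0.079, -0.997, 0.001], [-0.002, -0.0, -1.0]]
force: [0.6, 0.3, 0.7]
opening: 51.0
finger_force: 0.0
```

>>> step_arm --newtons 30 --series '[[[0, 0, 0], 0, 0.35], [[0, 0, 0], 0, 0.2], [[0, 0, 0], 0, 0.1], [[0, 0, 0], 0, 0], [[0, 0, 0], 0, 0], [[0, 0, 0], 0, 0], [[0, 0, 0], 0, 0], [[0, 0, 0], 0, 0]]'

```text
t: 3.43
tool_pos: [511.9, -65.0, 74.2]
tool_rot: [[0.997, -0.082, 0.001], [-0.082, -0.997, -0.0], [0.001, 0.0, -1.0]]
force: [-2.1, -1.5, 6.9]
opening: 11.0
finger_force: 34.5
```

```bash
python3 - <<'E'
from h import *
rel((511.1,-64.7,73)); s=state();print(s["force"],s["torque"],s["opening"],s["finger_force"])
cv2.imwrite("pics/top1.png",cv2.resize(snapshot("top")[190:300,300:420,::-1],None,fx=5,fy=5,interpolation=3))
E
```

```text
units [-0.02  -0.007  0.03 ] pos [511.884 -65.026  74.193] yheading -94.69509652381763 q [ 0.261  0.451 -0.235  2.     0.157  0.706 -1.724]
[-2.058 -1.517  6.923] [-0.346  0.433  0.008] 10.994271377963981 34.49778199195862
```

>>> step_arm --series '[[[0, 0, -0.06], 0, 0], [[0, 0, 0], 0.7, 0], [[0, 0, 0], 1, 0], [[0, 0, 0], 1, 0], [[0, 0, 0], 1, 0], [[0, 0, 0], 1, 0], [[0, 0, 0], 1, 0], [[0, 0, 0], 0.3, 0]]'

```text
t: 4.15
tool_pos: [511.4, -64.5, 75.5]
tool_rot: [[0.819, -0.573, 0.0], [-0.573, -0.819, 0.0], [-0.0, -0.0, -1.0]]
force: [5.6, -1.1, -16.3]
opening: 11.2
finger_force: 32.1
```

>>> step_arm --series '[[[0, 0, 0], 0, 0], [[0, 0, 0], 0, 0]]'

```text
t: 4.32
tool_pos: [511.4, -64.5, 75.4]
tool_rot: [[0.822, -0.569, 0.0], [-0.569, -0.822, 0.0], [-0.0, -0.0, -1.0]]
force: [5.5, 0.0, -15.5]
opening: 11.5
finger_force: 32.1
```

```bash
python3 - <<'E'
from h import *
rel((511.1,-64.7,73)); s=state();print(s["force"],s["torque"],s["opening"],s["finger_force"])
E
```

```text
units [-0.003  0.009  0.061] pos [511.398 -64.488  75.441] yheading -124.67996397494231 q [ 0.159  0.441 -0.113  2.003  0.074  0.701 -2.176]
[  5.476   0.046 -15.477] [ 0.05  -1.082 -0.014] 11.455137981911394 32.10868299007416
```

>>> step_arm --series '[[[0, 0, 0.06], 0, 0], [[0, 0, 0], 0, 0.3], [[0, 0, 0], 0, 0.6], [[0, 0, 0], 0, 0.8], [[0, 0, 0], 0, 0.8], [[0, 0, -0.3], 0, 0.8], [[0, 0, -0.9], 0, 0.8], [[0, 0, -0.9], 0, 1]]'

```text
t: 4.98
tool_pos: [510.4, -64.6, 157.5]
tool_rot: [[0.822, -0.569, -0.003], [-0.569, -0.822, 0.001], [-0.003, 0.001, -1.0]]
force: [0.5, -0.4, 0.3]
opening: 78.7
finger_force: 0.0
```

>>> step_arm --series '[[[0, 0, -0.9], 0, 1], [[0, 0, -0.9], 0, 1], [[0, 0, -0.9], 0, 1], [[-0.4, 0.3, -0.5], 0, 1], [[-0.6, 0.4, 0], 0, 1], [[-0.6, 0.4, 0], 0, 1], [[-0.6, 0.4, 0], 0, 1], [[-0.2, 0.1, 0], 0, 1]]'

```text
t: 5.65
tool_pos: [393.0, -62.9, 285.4]
tool_rot: [[0.822, -0.57, -0.0], [-0.57, -0.822, -0.0], [-0.0, 0.0, -1.0]]
force: [1.1, -0.7, 0.8]
opening: 85.5
finger_force: 0.0
```

```bash
python3 - <<'E'
from h import *
a=snapshot("top");cv2.imwrite("pics/top2full.png",a[:,:,::-1]);b=snapshot("scene")
cv2.imwrite("pics/top2.png",np.vstack([cv2.resize(a[220:285,325:400,::-1],None,fx=5,fy=5,interpolation=3),cv2.resize(b[180:235,265:340,::-1],None,fx=5,fy=5,interpolation=3)])[:600])
rel((525,104.7,165))
E
```

```text
units [ 0.28  -5.287  3.022] pos [395.205 -62.698 285.786] yheading -124.71530245757589 q [ 0.208 -0.052 -0.123  2.055 -0.007  1.138 -2.088]
```

View pics/top2.png

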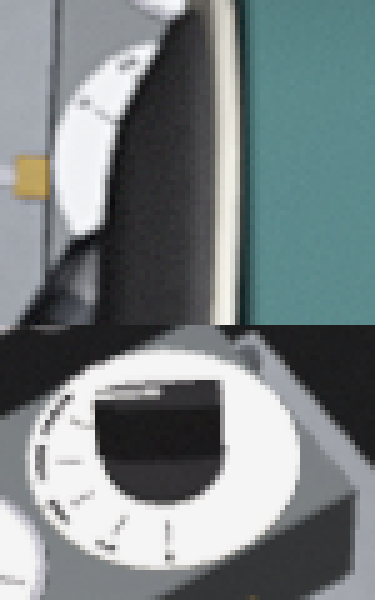

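The scene crop (lower half) shows the bar and its white-lined end pointing left at the four-dot mark (40,462), so the selector is set. Now the sleeve.

>>> step_arm --series '[[[0.04, -0.5, 0], 0, 1], [[0.04, -0.8, 0], 0, 1], [[0.04, -0.85, 0], 0, 1], [[0.04, -0.85, 0], 0, 1], [[0.04, -0.85, 0], 0, 1], [[0.04, -0.8, 0], 0, 1], [[0.04, -0.5, 0], 0, 1], [[0, -0.14, 0], 0, 1]]'

```text
t: 6.42
tool_pos: [527.9, 108.3, 284.4]
tool_rot: [[0.824, -0.567, -0.001], [-0.567, -0.824, 0.002], [-0.002, -0.001, -1.0]]
force: [0.4, -0.2, -0.2]
opening: 85.7
finger_force: 0.0
```

>>> step_arm --series '[[[0, 0, 0], 0, 1], [[0, 0, 0], 0, 1]]'

```text
t: 6.58
tool_pos: [525.9, 104.6, 284.8]
tool_rot: [[0.822, -0.569, -0.001], [-0.569, -0.822, 0.0], [-0.001, 0.0, -1.0]]
force: [-1.0, -0.6, -0.2]
opening: 85.6
finger_force: 0.0
```

```bash
python3 - <<'E'
from h import *
rel((525,104.7,165))
E
```

```text
units [-0.019  0.01   2.994] pos [525.934 104.584 284.775] yheading -124.69829074839568 q [-0.011  0.222 -0.283  1.762  0.067  1.167 -2.49 ]
```

>>> step_arm --series '[[[-0.02, 0.01, 0.4], 0, 1], [[0, 0, 0.6], 0, 1], [[0, 0, 0.6], 0, 1], [[0, 0, 0.5], 0, 1], [[0, 0, 0.4], 0, 1], [[0, 0, 0.3], 0, 1], [[0, 0, 0.17], 0, 1], [[0, 0, 0], 0, 1]]'

```text
t: 7.25
tool_pos: [524.4, 104.3, 165.6]
tool_rot: [[0.822, -0.57, -0.001], [-0.57, -0.822, -0.0], [-0.001, 0.001, -1.0]]
force: [0.1, -0.4, 0.2]
opening: 85.4
finger_force: 0.0
```

>>> step_arm --newtons 20 --series '[[[0, 0, 0], 0, 0.8], [[0, 0, 0], 0, 0.7], [[0, 0, 0], 0, 0.6], [[0, 0, 0], 0, 0.5], [[0, 0, 0], 0, 0.4], [[0, 0, 0], 0, 0.3], [[0, 0, 0], 0, 0.3], [[0, 0, 0], 0, 0.3]]'

```text
t: 7.92
tool_pos: [525.1, 105.2, 166.9]
tool_rot: [[0.822, -0.569, 0.001], [-0.569, -0.822, 0.0], [0.0, -0.001, -1.0]]
force: [-0.8, 0.4, 5.6]
opening: 41.4
finger_force: 20.6
```

```bash
cat >> h.py <<'E'
def ft():
    s=state();R=s["tool_rot"];print("Ftool",R.T@s["force"],"Ttool",R.T@s["torque"],"open",s["opening"],s["finger_force"],"t",s["t"]);rel((525,104.7,165))
E
python3 -c "
from h import *
ft()"
```

```text
Ftool [-0.848  0.129 -5.637] Ttool [ 0.108 -0.057 -0.008] open 41.36805532589106 20.575673596467823 t 7.9167
units [0.004 0.012 0.047] pos [525.121 105.175 166.865] yheading -124.69548042881594 q [-0.028  0.346 -0.273  1.892  0.115  0.918 -2.533]
```

>>> step_arm --newtons 30 --series '[[[0, 0, 0.04], 0, 0.3], [[0, 0, 0], -0.6, 0.3], [[0, 0, 0], -0.8, 0.3], [[0, 0, 0], -0.8, 0.3], [[0, 0, 0], -0.8, 0.3]]'

```text
t: 8.33
tool_pos: [525.3, 105.1, 165.4]
tool_rot: [[0.943, -0.334, 0.001], [-0.334, -0.943, 0.0], [0.001, -0.001, -1.0]]
force: [1.3, 0.6, -0.3]
opening: 41.4
finger_force: 30.7
```

```bash
python3 -c "
from h import *
ft()"
```

```text
Ftool [ 1.073 -0.984  0.276] Ttool [ 0.182  0.291 -0.035] open 41.394960287196675 30.738347985316068 t 8.3333
units [-0.003  0.013  0.009] pos [525.272 105.14  165.378] yheading -109.49949672685831 q [ 0.012  0.352 -0.323  1.892  0.139  0.918 -2.288]
```

The vertical force vanished as the tool sank 1.5 mm. I'll push down a little further to see whether the sleeve caught or just settled.

>>> step_arm --series '[[[0, 0, 0.05], 0, 0.3], [[0, 0, 0.05], 0, 0.3], [[0, 0, 0], 0, 0.3]]'

```text
t: 8.58
tool_pos: [525.5, 105.3, 161.5]
tool_rot: [[0.941, -0.337, 0.002], [-0.337, -0.941, 0.0], [0.002, -0.001, -1.0]]
force: [3.1, 1.9, -2.2]
opening: 41.3
finger_force: 30.5
```

```bash
python3 -c "
from h import *
ft()"
```

```text
Ftool [ 2.254 -2.797  2.25 ] Ttool [ 0.835  0.636 -0.473] open 41.26128727302926 30.530001840088516 t 8.5833
units [-0.008  0.018 -0.088] pos [525.534 105.271 161.462] yheading -109.71360976134177 q [ 0.011  0.358 -0.322  1.895  0.141  0.909 -2.293]
```

>>> step_arm --series '[[[0, 0, 0.04], 0, 0.3], [[0, 0, 0.03], 0, 0.3], [[0, 0, 0], 0, 0.3]]'

```text
t: 8.83
tool_pos: [525.5, 105.2, 158.7]
tool_rot: [[0.941, -0.337, 0.002], [-0.337, -0.941, 0.0], [0.002, -0.001, -1.0]]
force: [1.5, 1.2, 5.4]
opening: 41.3
finger_force: 31.1
```

```bash
python3 -c "
from h import *
ft()"
```

```text
Ftool [ 1.015 -1.609 -5.421] Ttool [ 0.329  0.457 -0.489] open 41.303125651094945 31.06838478008285 t 8.8333
units [-0.007  0.016 -0.157] pos [525.509 105.215 158.725] yheading -109.7081282599602 q [ 0.01   0.361 -0.321  1.897  0.143  0.903 -2.295]
```

>>> step_arm --newtons 60 --series '[[[0, 0, 0], -0.4, 0.3], [[0, 0, 0], 0, 0.3], [[0, 0, 0], 0, 0.3]]'

```text
t: 9.08
tool_pos: [525.2, 105.1, 158.3]
tool_rot: [[0.952, -0.305, 0.001], [-0.305, -0.952, 0.0], [0.001, -0.001, -1.0]]
force: [4.2, 1.7, 3.6]
opening: 40.6
finger_force: 59.9
```

```bash
python3 -c "
from h import *
ft()"
```

```text
Ftool [ 3.458 -2.878 -3.637] Ttool [ 0.597  0.913 -0.377] open 40.645092756660766 59.90052942652255 t 9.0833
units [-0.002  0.012 -0.169] pos [525.228 105.138 158.256] yheading -107.7485527145917 q [ 0.016  0.362 -0.328  1.898  0.146  0.903 -2.263]
```

Free enough, so now I'll push home in two stages.

>>> step_arm --series '[[[0, 0, 0.05], -0.2, 0.3], [[0, 0, 0.05], 0, 0.3], [[0, 0, 0.03], 0, 0.3], [[0, 0, 0], 0, 0.3]]'

```text
t: 9.42
tool_pos: [525.6, 105.3, 155.2]
tool_rot: [[0.958, -0.288, 0.002], [-0.288, -0.958, -0.0], [0.002, -0.0, -1.0]]
force: [-13.1, -2.4, 44.7]
opening: 41.0
finger_force: 64.2
```

```bash
python3 -c "
from h import *
ft()"
```

```text
Ftool [-11.728   6.091 -44.744] Ttool [-1.478 -2.166 -0.15 ] open 41.005258317981465 64.15835151448846 t 9.4167
units [-0.009  0.018 -0.244] pos [525.56  105.298 155.233] yheading -106.75802886796328 q [ 0.017  0.367 -0.33   1.9    0.15   0.896 -2.25 ]
```

>>> step_arm --series '[[[0, 0, -0.015], 0, 0.3], [[0, 0, 0], 0, 0.3], [[0, 0, 0], 0, 0.3]]'

```text
t: 9.67
tool_pos: [525.5, 105.3, 155.3]
tool_rot: [[0.958, -0.288, 0.002], [-0.288, -0.958, 0.0], [0.002, -0.001, -1.0]]
force: [-8.7, -1.7, 34.8]
opening: 40.4
finger_force: 62.8
```

```bash
python3 - <<'E'
from h import *
ft()
a=snapshot("scene")[:,:,::-1];b=snapshot("top")[:,:,::-1]
cv2.imwrite("pics/s3.png",np.hstack([cv2.resize(a[185:305,320:420],None,fx=4,fy=4,interpolation=3),cv2.resize(b[210:290,320:400],(400,480),interpolation=3)]))
E
```

```text
Ftool [ -7.799   4.073 -34.861] Ttool [-0.925 -1.406 -0.156] open 40.42369365173426 62.83429563045502 t 9.6667
units [-0.006  0.017 -0.242] pos [525.463 105.293 155.316] yheading -106.75547261337532 q [ 0.017  0.367 -0.33   1.9    0.15   0.897 -2.25 ]
```

View pics/s3.png

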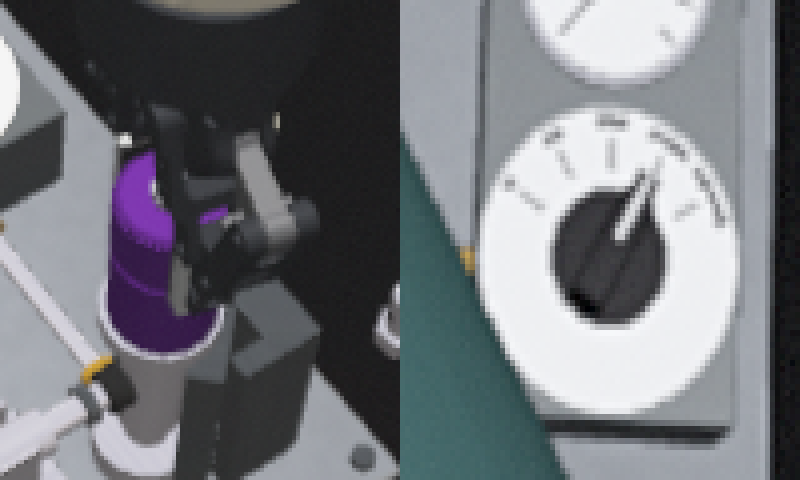

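The top view confirms the pointer at the four-dot mark (655,165). The sleeve looks seated on the flange at (160,350). I'll check the drop in pixels.

```bash
python3 - <<'E'
from h import *
a=cv2.imread("pics/scene0.png");b=snapshot("scene")[:,:,::-1]
for i in(a,b):
    h=cv2.cvtColor(np.ascontiguousarray(i),cv2.COLOR_BGR2HSV);m=(abs(h[:,:,0].astype(int)-137)<14)&(h[:,:,1]>120)&(h[:,:,2]>40)
    print([(x,np.where(m[200:300,x])[0].max()+200) for x in range(348,376,3)])
for z in(130,122,118):print(z,proj("scene",(525,104.7,z)))
ft()
E
```

```text
[(348, np.int64(262)), (351, np.int64(265)), (354, np.int64(266)), (357, np.int64(267)), (360, np.int64(268)), (363, np.int64(268)), (366, np.int64(267)), (369, np.int64(266)), (372, np.int64(261)), (375, np.int64(248))]
[(348, np.int64(265)), (351, np.int64(268)), (354, np.int64(270)), (357, np.int64(271)), (360, np.int64(272)), (363, np.int64(272)), (366, np.int64(271)), (369, np.int64(269)), (372, np.int64(265)), (375, np.int64(238))]
130 [359.853 256.823]
122 [359.51  259.797]
118 [359.341 261.267]
Ftool [ -7.697   3.845 -34.774] Ttool [-0.924 -1.484 -0.198] open 40.592232213716365 62.834421009756625 t 9.8167
units [-0.006  0.018 -0.243] pos [525.462 105.308 155.296] yheading -106.75576418110317 q [ 0.017  0.367 -0.33   1.9    0.15   0.897 -2.25 ]
```

>>> step_arm --series '[[[0, 0, -0.01], 0, 0.3], [[0, 0, 0], 0, 0.3], [[0, 0, 0], 0, 0.3], [[0, 0, 0], 0, 0.3]]'

```text
t: 10.15
tool_pos: [525.4, 105.3, 155.3]
tool_rot: [[0.958, -0.288, 0.002], [-0.288, -0.958, 0.0], [0.002, -0.001, -1.0]]
force: [-5.6, -0.0, 27.2]
opening: 40.4
finger_force: 62.2
```

```bash
python3 - <<'E'
from h import *
from cell import manip
ft()
f=state();
if 20<f["force"][2]<38 and f["tool_pos"][2]<155.6: print(manip.job_done())
E
```

```text
Ftool [ -5.345   1.634 -27.234] Ttool [-0.526 -0.952 -0.233] open 40.371363501192455 62.16705809812993 t 10.15
units [-0.004  0.016 -0.242] pos [525.365 105.254 155.321] yheading -106.7586671903747 q [ 0.017  0.367 -0.33   1.9    0.15   0.897 -2.249]
the job is handed in; nothing more can be done
None
```

The job is handed in at about 10 s: the selector sits at four dots, and the purple sleeve is keyed over the pin, pushed home to a hard stop and still held there with about 27 N.

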